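# Release the charged battery from the charger

## Task

Take the charged battery pack (four green lights on top) off the charger: squeeze its two red side buttons fully in together, lift it straight up while they stay squeezed, and stand it upright on the floor of the blue tray, letting go only once it rests there. Leave the empty pack (one red light) seated in the charger, and do not disturb the bottle, tape, screwdriver and cup.

Things in the scene. Friction and masses are not known exactly. Their poses are not given: they have to be found in the camera images.
- charger: fixed twin charger, grey and black, 92 (x) x 220 mm (y), bay walls 34 mm high. Origin: on the bench midway between the bays; y along their row, -x toward its low front nose. Bays at y = +55 and -55 mm, either may hold the charged pack; bay floors 12 mm above the bench, 1.5 mm play round a pack. Lips over the long bay sides catch the pack's latch teeth unless both buttons are in
- pack_full: charged pack: black box 44 (x) x 72 (y) x 68 mm high, orange band, 0.3 to 0.5 kg, four green lights on top. Origin: centre of its underside, z up. A red button in each long side (front -x, back +x), 26 mm wide, 18 high, centred 52 mm above the underside; across the buttons 57 mm when out, 45 mm squeezed, and the squeezed buttons can carry the pack. Lowest 22 mm stand inside the bay
- pack_low: the empty battery pack: same shape and size, but its top shows one red light and three dark ones. Origin: centre of its underside; same axes. Stays in the charger
- tray: blue open carry tray fixed to the bench, outside 130 mm (x) by 160 mm (y), 30 mm high, walls 4 mm thick. Origin: centre of its underside, z up
- tray_in (a point): centre of the tray's flat inner floor, axes as the tray; the floor measures 122 mm (x) by 152 mm (y)
- pack_full_front (a joint): spring release button on the front long side (-x side) of the charged pack: 0 = fully out (rest), 0.006 = fully in (m). Needs about 4 N to start and 8 N to hold fully in; springs back out when let go. Its latch tooth is free of the charger lip from about 0.004
- pack_full_front_face (a point): centre of the outer face of the charged pack's front (-x) red button; moves in with it
- pack_full_back (a joint): spring release button on the back long side (+x side) of the charged pack: 0 = fully out (rest), 0.006 = fully in (m). Needs about 4 N to start and 8 N to hold fully in; springs back out when let go. Its latch tooth is free of the charger lip from about 0.004
- pack_full_back_face (a point): centre of the outer face of the charged pack's back (+x) red button; moves in with it
- solvent: white solvent bottle with red band, 58 mm across, 88 mm tall, standing; origin centre of its underside. Bystander
- tape_roll: roll of black tape lying flat, 63 mm across, 19 mm high; origin centre of its underside. Bystander
- screwdriver_red: red screwdriver lying flat, 172 mm long (x), 22 mm thick; origin at mid-length on its underside. Bystander
- cup: white china coffee cup, 116 x 90 mm with its handle, 68 mm tall, standing; origin centre of its underside. Bystander
There are look-alikes about, which are no part of the job. Of the things that look like the tray, the smaller one is meant.

How it is judged (in metres and radians):
On the way, in this order (a step that is already met when the one before it is completed fails the run):
1. both red buttons of the charged pack are squeezed in together (each at least 4 mm) while it still sits in its bay (value of joint each of pack_full_front, pack_full_back above 0.004 m and z of pack_full in the frame of charger below 0.016 m), for 0.2 s.
2. the charged pack is lifted 30 mm or more out of the bay with both buttons still squeezed (z of pack_full in the frame of charger above 0.042 m and value of joint each of pack_full_front, pack_full_back above 0.003 m), for 0.1 s.
At the end, for the whole second after the job is handed in: The charged pack stands at rest and upright (0.1 rad) on the tray floor (within 6 mm), its origin under 55 mm (x) and 70 mm (y) from the floor centre, both buttons sprung back out (below 1.5 mm); the empty pack is still seated in its bay (within 4 mm, upright within 0.1 rad) (z of pack_full in the frame of tray_in between -0.004 and 0.006 m and x of pack_full in the frame of tray_in between -0.055 and 0.055 m and y of pack_full in the frame of tray_in between -0.07 and 0.07 m and angle between each of pack_full, pack_low's own z axis and vertical below 0.1 rad and linear speed of pack_full below 0.02 m/s and value of joint each of pack_full_front, pack_full_back below 0.0015 m and z of pack_low in the frame of charger below 0.016 m); the robot touches nothing.
It fails at once if the charged pack is forced out past its latch: it rises 6 to 13 mm in its bay with a button pressed less than 2 mm (z of pack_full in the frame of charger between 0.018 and 0.025 m and horizontal distance between pack_full and charger below 0.07 m and value of joint any of pack_full_front, pack_full_back below 0.002 m).
It fails at once if the charged pack is let go over the tray more than 15 mm above its floor (z of pack_full in the frame of tray_in above 0.015 m and horizontal distance between pack_full and tray_in below 0.1 m and contact force between the fingers and pack_full below 0.3 N).
It fails at once if the empty pack rises more than 6 mm in its bay or tips (z of pack_low in the frame of charger above 0.018 m or angle between pack_low's own z axis and vertical above 0.2 rad).
It fails at once if the bottle, tape, screwdriver or cup is moved more than 20 mm (distance of any of solvent, tape_roll, screwdriver_red, cup from where it was at the start of the episode above 0.02 m).
It also fails if it takes over 38 s, if anything falls off the work surface, if the arm or the gripper's body presses on something with over 40 N, if the wrist force passes 120 N, or if a joint passes its speed limit or range.

## Robot

A 7-joint arm with a two-finger parallel gripper is mounted at the origin on the work surface; the furniture and walls round the work are solid. World frame = base frame: x ahead of the robot, y to its left, z up, the work surface at z = 0. Lengths are in m, angles in degrees, forces in N, time in s.
With the tool pointing down it reaches from about 0.425 to 0.875 m from the base axis. Payload 9.9 kg.
Tool frame: the origin (TCP) lies at the very end of the fingers, on their centre line; the grasp point (between the pads) lies 19 mm behind it; z points along the fingers, y is the line along which they close (so a half turn about z gives the same grasp; the last joint's range is limited). The gripper opens to 85 mm and grips with 20 to 120 N. Pads are 22 mm wide; open, the fingers measure 114 mm over their backs; the gripper's body (76 mm by 85 mm) begins 54 mm behind the grasp point. The pads swing forward as they close: fully open they stand 13 mm farther back than shut.
Start: joints at [64.297, 32.985, 1.427, 82.34, -0.859, 64.687, -3.237], TCP at [0.241, -0.631, 0.231] pointing down, gripper open.
Joint ranges: [-157.87, 157.87], [-19.46, 123.44], [-87.15, 90], [11.01, 140.99], [-62.26, 242.26], [9.8, 113.94], [-161.44, 161.44]. Speed limits (degrees/s): [127.2, 127.2, 172.46, 172.46, 180, 180, 180].

## Interface

Orientations are given as a 3x3 rotation matrix whose columns are the frame's x, y, z axes.
In Python, from rig import * gives the robot as it stands. The module is installed in compiled form; this text tells all that it offers.
- The arm moves only by the tool servo_tool, never from a script. Its argument "increments" is a list of rows, each a list of 6 numbers: the shift along the tool's x, y, z in units of 40 mm (1.0 is 40 mm), then the turn, a rotation vector about the tool's x, y, z in units of 8 degrees (1.0 is 8 degrees). A call has 1 to 10 rows; each row shifts and turns the commanded pose from where the row before left it, along the tool's axes as they then stand; what a row does not reach is not made up. A row lasts 1/10 s, in which the tool goes at most 50 mm and 8.59 degrees, less where a joint would pass 70% of its speed; a pose out of reach is approached as far as the arm can. A call is refused whole if a number of a shift passes 1 or a number of a turn 1, either way. A call with a gripper value outside its range is refused whole. "grip" is the closure in counts, from 0 (fully open) to 255 (shut), set as the call begins (left out, the last holds). The fingers move at their own pace and stop on an object; "squeeze" is the grip in N (left out, the last holds). Time passes only in rows, so rows that do not move let the fingers close. It gives the time, the measured TCP pose, the force, the opening and the grip force at its end, in the units of the state.
- sense(): the state, without advancing time (a new reading comes with each control period).
- snapshot(name): name is "scene" or "top" or "wrist"; returns a dict with "img" (480x640x3 uint8, red, green, blue), "intrinsics" (3x3 intrinsics, pixels), "R" (3x3) and "t" (3): a world point X has camera coordinates R X + t. Camera axes: x right, y down, z forward; pixel columns grow to the right and rows downward; lengths in m; the calibration is good to about 2 mm. A picture is of the moment at which its call begins. There is no depth.
- hand_in(): hands the job in; it is judged then, once.
Trained networks look in a picture, given as the dict that the camera call returned (one of the last four; its "shot" number tells which), for a name from the list of things; names that differ only in an ending like _2 or _b are one class to them, and where a whole thing is asked for, a point or a joint stands for the part that bears it (a point fixed in the world has none). Each returns a list of dicts, best first, with "confidence" (0 to 1); they miss things now and then, are a little off and sometimes report something else, mostly with a low value. They report only what shows in the picture. A call takes as long as a camera call. They do not tell look-alikes from the thing itself.
- regions_of(picture, target): "mask" (480x640 bool, what is visible of it) and "box" ([left, top, width, height] in pixels, round what is visible of it).
- mark_of(picture, target): "centre" ([row, column] in pixels: a listed point, or the origin of a listed thing).
The state is a dict: "time_s": time; "joints": joint angles; "joint_vel": joint speeds; "effort": joint torques, N m; "position": TCP position; "eef_rot": TCP orientation; "wrist_force": force on the tool from outside, world axes, zero at the start; "ft_torque": the same for the moment, N m; "gripper_width": opening from 0.0 (shut) to 1.0 (fully open); "gripper_force": force on a finger pad.
Only numpy, scipy, OpenCV 4.12 (cv2) and the standard library are available. Lean on these libraries where they do the work, as an engineer would, in place of code of your own. Each camera call takes 0.05 s, during which the arm holds its last target. There are 200 camera calls.

## Working session

There is one attempt and no reset: what is moved stays moved. The work goes in short steps, Python scripts to look and compute and a tool call to move; the robot and the scene stay as the last step left them, time stands still between calls to the robot, and variables do not carry over. Pictures are saved under pics/ and viewed, at most 10 in all, crops included, and the job is handed in when it is done.

Besides the shell and the picture viewer there is one more tool, called after "Request:" by a JSON object that holds its "method" and its "body", one argument or row to a line. servo_tool: Moves the arm, as the interface text tells. Its arguments: {"type":"object","properties":{"increments":{"type":"array"},"grip":{"type":"number"},"squeeze":{"type":"number"}},"required":["increments"]}

```bash
mkdir -p pics; cat > h.py <<'E'
from rig import *
import numpy as np, cv2
def save(s,n): cv2.imwrite(f'pics/{n}.png',s['img'][:,:,::-1])
def unproj(s,rc,z):
    K=np.array(s['intrinsics']);R=np.array(s['R']);t=np.array(s['t'])
    d=R.T@np.linalg.solve(K,[rc[1],rc[0],1.]);c=-R.T@t
    return c+d*(z-c[2])/d[2]
def proj(s,X):
    p=np.array(s['intrinsics'])@(np.array(s['R'])@np.array(X)+np.array(s['t']));return p[1]/p[2],p[0]/p[2]
E
python3 - <<'E'
from h import *
np.set_printoptions(precision=3,suppress=True)
st=sense();print(st['time_s'],st['position'],st['eef_rot'],st['wrist_force'])
for n in ['top','scene']:
    s=snapshot(n);save(s,n+'0')
    print(n,-np.array(s['R']).T@np.array(s['t']))
    for k,z in [('charger',0),('pack_full',.012),('pack_low',.012),('tray',0),('tray_in',.004),('solvent',0),('tape_roll',0),('screwdriver_red',0),('cup',0),('pack_full_front_face',.064),('pack_full_back_face',.064)]:
        for m in mark_of(s,k)[:3]: print(k,round(m['confidence'],2),np.round(m['centre']),unproj(s,m['centre'],z))
E
```

```text
0.0 [ 0.241 -0.63   0.23 ] [[ 0.934  0.357 -0.001]
 [ 0.357 -0.934  0.002]
 [-0.    -0.002 -1.   ]] [-0.393 -0.215 -0.902]
top [ 0.262 -0.087  1.607]
charger 0.72 [265. 206.] [0.517 0.2   0.   ]
charger 0.59 [270. 225.] [0.501 0.149 0.   ]
pack_full 0.87 [256. 185.] [0.538 0.253 0.012]
pack_low 0.96 [270. 224.] [0.499 0.152 0.012]
pack_low 0.54 [166. 225.] [0.783 0.151 0.012]
tray 0.89 [346. 362.] [ 0.299 -0.204  0.   ]
tray 0.57 [239. 368.] [ 0.578 -0.227  0.   ]
tray_in 0.66 [352. 360.] [ 0.285 -0.198  0.004]
tray_in 0.6 [241. 369.] [ 0.572 -0.23   0.004]
solvent 0.66 [177. 274.] [0.755 0.02  0.   ]
tape_roll 0.85 [280. 282.] [0.473 0.002 0.   ]
screwdriver_red 0.67 [245. 184.] [0.57 0.26 0.  ]
screwdriver_red 0.65 [240. 452.] [ 0.574 -0.452  0.   ]
cup 0.74 [168. 225.] [0.779 0.153 0.   ]
pack_full_front_face 0.57 [266. 174.] [0.505 0.268 0.064]
pack_full_front_face 0.48 [277. 280.] [0.472 0.002 0.064]
pack_full_back_face 0.5 [247. 184.] [0.552 0.246 0.064]
scene [ 1.04  -1.043  0.688]
charger 0.69 [205. 359.] [0.53  0.207 0.   ]
pack_full 0.65 [194. 369.] [0.538 0.266 0.012]
pack_low 0.76 [210. 341.] [0.504 0.136 0.012]
tray 0.76 [288. 303.] [ 0.583 -0.232  0.   ]
tray 0.61 [248. 210.] [ 0.291 -0.198  0.   ]
tray_in 0.96 [245. 207.] [ 0.278 -0.19   0.004]
tray_in 0.8 [286. 305.] [ 0.586 -0.228  0.004]
solvent 0.89 [255. 415.] [0.765 0.021 0.   ]
tape_roll 0.57 [232. 311.] [0.479 0.    0.   ]
screwdriver_red 0.89 [351. 250.] [ 0.592 -0.458  0.   ]
screwdriver_red 0.61 [198. 365.] [0.527 0.263 0.   ]
cup 0.72 [234. 437.] [0.785 0.154 0.   ]
pack_full_back_face 0.33 [231. 310.] [ 0.528 -0.094  0.064]
```

View pics/top0.png

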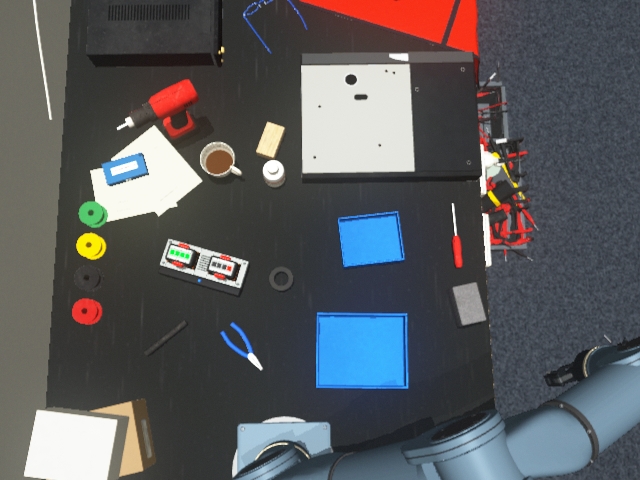

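View pics/scene0.png

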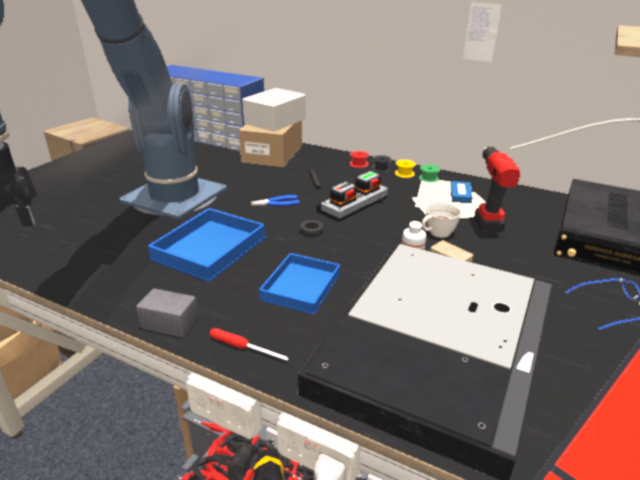

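The top view shows two packs. The one at (row 255, col 180) has four green lights, so it is the charged pack. The one at (266, 222) has one red light and is the empty pack. There are two blue trays: (240, 370), about 63 px wide, and (350, 362), about 90 px wide. The smaller one at (240, 370) is the one meant. I'll confirm this in an enlarged crop and measure the outlines.

```bash
python3 - <<'E'
from h import *
np.set_printoptions(precision=3,suppress=True)
s=snapshot('top')
im=s['img'][:,:,::-1]
a=cv2.resize(im[225:310,150:260],None,fx=6,fy=6,interpolation=cv2.INTER_CUBIC)
b=cv2.resize(im[200:400,305:415],None,fx=1,fy=1)
b=cv2.resize(b,(int(110*510/200),510)); 
o=np.hstack([a,b]);o=cv2.resize(o,None,fx=.8,fy=.8);cv2.imwrite('pics/crop1.png',o);print(o.shape)
def rect(mask,z):
    ys,xs=np.nonzero(mask)
    P=np.array([unproj(s,(y,x),z)[:2] for y,x in zip(ys,xs)]).astype(np.float32)
    return cv2.minAreaRect(P)
for k,z in [('charger',.034),('pack_full',.08),('pack_low',.08),('tray',.03)]:
    for r in regions_of(s,k)[:2]: print(k,round(r['confidence'],2),r['box'],r['mask'].sum(),rect(r['mask'],z))
hsv=cv2.cvtColor(s['img'],cv2.COLOR_RGB2HSV)
blue=((hsv[...,0]>95)&(hsv[...,0]<120)&(hsv[...,1]>140)&(hsv[...,2]>80))
m=blue.copy();m[:,:330]=0;m[:,412:]=0;m[:200]=0;m[275:]=0
print('tray blue',rect(m,.03),rect(m,0.03))
E
```

```text
(408, 752, 3)
charger 0.75 [162.1, 243.2, 87.6, 51.6] 1732 ((0.505601167678833, 0.19958627223968506), (0.2236230969429016, 0.09998506307601929), 71.9026107788086)
pack_full 0.93 [168.3, 242.7, 29.0, 27.9] 596 ((0.5278673768043518, 0.2463196963071823), (0.0776698887348175, 0.05617082491517067), 72.77685546875)
pack_low 0.64 [207.0, 255.5, 31.8, 27.8] 602 ((0.4960614740848541, 0.14296822249889374), (0.07630010694265366, 0.05676037818193436), 72.06578826904297)
tray 0.94 [336.2, 212.3, 66.6, 56.4] 3172 ((0.5720990300178528, -0.23128721117973328), (0.1365412324666977, 0.16348671913146973), 5.089207649230957)
tray 0.74 [316.0, 310.8, 93.4, 78.9] 6999 ((0.28835412859916687, -0.1993134319782257), (0.23258621990680695, 0.19134338200092316), 89.13370513916016)
tray blue ((0.5731567144393921, -0.23229986429214478), (0.1357092559337616, 0.16300049424171448), 5.550271987915039) ((0.5731567144393921, -0.23229986429214478), (0.1357092559337616, 0.16300049424171448), 5.550271987915039)
```

View pics/crop1.png

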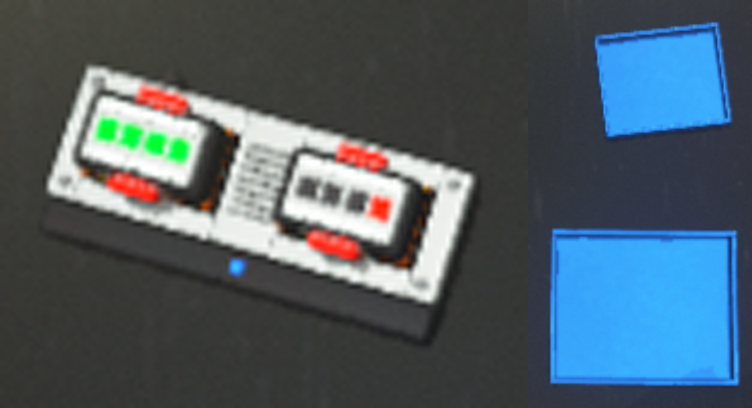

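The crop confirms it. The left pack, with four green lights, is the charged one, and the upper, smaller tray measures about 0.136 x 0.163 m, which fits the 130 x 160 mm given. The charger's yaw is about -17.5°. I'll turn the tool to match, swing over and look with the wrist camera.

Request:
{"method": "servo_tool", "body": {
  "increments": [
    [0,0,0,0,0,-0.92],
    [0,0,0,0,0,-0.92],
    [0,0,0,0,0,-0.92],
    [0,0,0,0,0,-0.92],
    [0,0,0,0,0,-0.92],
    [0,0,0,0,0,-0.92],
    [0,0,0,0,0,-0.92]
  ],
  "grip": 0,
  "squeeze": 60
}}

```text
time_s: 2.15
position: [0.2408, -0.6306, 0.2313]
eef_rot: [[0.297, 0.955, -0.0], [0.955, -0.297, -0.0], [-0.0, -0.0, -1.0]]
wrist_force: [0.3, 0.1, -0.2]
gripper_width: 1.002
gripper_force: 0.0
```

Request:
{"method": "servo_tool", "body": {
  "increments": [
    [0.45,0.17,-0.3,0,0,0],
    [0.9,0.34,-0.3,0,0,0],
    [0.9,0.34,-0.3,0,0,0],
    [0.9,0.34,-0.1,0,0,0],
    [0.9,0.34,0,0,0,0],
    [0.9,0.34,0,0,0,0],
    [0.9,0.34,0,0,0,0],
    [0.9,0.34,0,0,0,0],
    [0.9,0.34,0,0,0,0],
    [0.9,0.34,0,0,0,0]
  ]
}}

```text
time_s: 3.15
position: [0.4685, -0.3413, 0.2722]
eef_rot: [[0.304, 0.953, 0.001], [0.953, -0.304, -0.0], [0.0, 0.001, -1.0]]
wrist_force: [-0.7, -0.2, -0.2]
gripper_width: 1.002
gripper_force: 0.0
```

Request:
{"method": "servo_tool", "body": {
  "increments": [
    [0.9,0.34,0,0,0,0],
    [0.45,0.17,0,0,0,0],
    [0.94,-0.24,0,0,0,0],
    [0.94,-0.24,0,0,0,0],
    [0.94,-0.24,0,0,0,0],
    [0.94,-0.24,0,0,0,0],
    [0.94,-0.24,0,0,0,0],
    [0.94,-0.24,0,0,0,0]
  ]
}}

```text
time_s: 3.95
position: [0.516, -0.0633, 0.2721]
eef_rot: [[0.304, 0.953, 0.001], [0.953, -0.304, 0.0], [0.0, 0.001, -1.0]]
wrist_force: [0.2, -1.0, 0.3]
gripper_width: 0.996
gripper_force: 0.0
```

Request:
{"method": "servo_tool", "body": {
  "increments": [
    [0.94,-0.26,0,0,0,0],
    [0.94,-0.26,0,0,0,0],
    [0.94,-0.26,0,0,0,0],
    [0.94,-0.26,0,0,0,0],
    [0.94,-0.26,0,0,0,0],
    [0.94,-0.26,0,0,0,0],
    [0.94,-0.26,0,0,0,0],
    [0.4,-0.1,0,0,0,0],
    [0,0,0,0,0,0],
    [0,0,0,0,0,0]
  ]
}}

```text
time_s: 4.95
position: [0.5272, 0.223, 0.2715]
eef_rot: [[0.303, 0.953, 0.0], [0.953, -0.303, -0.001], [-0.001, 0.0, -1.0]]
wrist_force: [0.7, -1.2, -0.1]
gripper_width: 1.004
gripper_force: 0.0
```

```bash
python3 - <<'E'
from h import *
np.set_printoptions(precision=4,suppress=True)
st=sense();print(st['position'],np.array(st['eef_rot']))
s=snapshot('wrist');save(s,'w1')
print('cam',-np.array(s['R']).T@np.array(s['t']))
for k,z in [('charger',0),('pack_full',.012),('pack_full_front_face',.064),('pack_full_back_face',.064)]:
    for m in mark_of(s,k)[:2]: print(k,round(m['confidence'],2),np.round(m['centre']),unproj(s,m['centre'],z))
hsv=cv2.cvtColor(s['img'],cv2.COLOR_RGB2HSV)
h,S,v=hsv[...,0],hsv[...,1],hsv[...,2]
for nm,m in [('green',(h>45)&(h<75)&(S>150)&(v>120)),('red',((h<6)|(h>174))&(S>150)&(v>100))]:
    n,l,stt,c=cv2.connectedComponentsWithStats(m.astype(np.uint8))
    for i in range(1,n):
        if stt[i,4]>60: print(nm,stt[i],c[i],unproj(s,c[i][::-1],.08 if nm=='green' else .064))
E
```

```text
[0.5272 0.223  0.2715] [[ 0.3028  0.953   0.0001]
 [ 0.953  -0.3028 -0.0008]
 [-0.0007  0.0003 -1.    ]]
cam [0.5492 0.293  0.4151]
charger 0.61 [211. 312.] [0.5153 0.201  0.    ]
pack_full 0.97 [157. 315.] [0.5345 0.2525 0.012 ]
pack_full_front_face 0.62 [165. 280.] [0.5071 0.2598 0.064 ]
pack_full_front_face 0.42 [211. 312.] [0.521  0.2152 0.064 ]
pack_full_back_face 0.72 [165. 350.] [0.5619 0.2429 0.064 ]
green [305 133  16  15 224] [312.5491 139.625 ] [0.5393 0.272  0.08  ]
green [305 151  16  14 208] [312.6923 157.1635] [0.5354 0.2594 0.08  ]
green [306 168  15  14 200] [312.875 174.5  ] [0.5314 0.2466 0.08  ]
green [306 185  15  14 196] [312.9694 191.102 ] [0.5275 0.2341 0.08  ]
red [342 147   7  34 230] [345.0043 163.4957] [0.5582 0.245  0.064 ]
red [277 148   8  33 224] [280.6473 164.1786] [0.5082 0.2602 0.064 ]
red [286 149   3  33  74] [286.8649 165.527 ] [0.5127 0.2577 0.064 ]
red [338 148   3  33  74] [339.3108 165.4595] [0.5533 0.2449 0.064 ]
red [282 273   7  33 200] [284.92 289.67] [0.4759 0.1546 0.064 ]
red [341 273   7  33 219] [343.8995 289.4749] [0.5258 0.139  0.064 ]
red [579 295  38  20 105] [594.0381 301.9238] [0.7358 0.0598 0.064 ]
red [308 313  14  11 153] [314.5425 317.9673] [0.4925 0.1202 0.064 ]
```

View pics/w1.png

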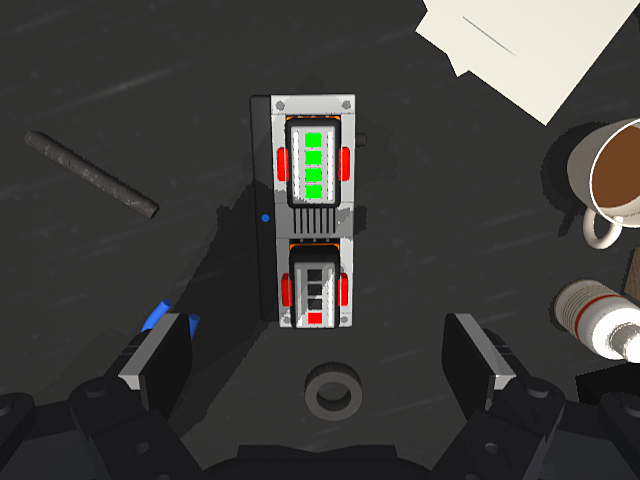

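The wrist view shows the charged pack with green lights at rows 133-199, column 313, and red buttons at (164, 281) and (164, 345). Its centre comes out at (0.5335, 0.2527), and the tool yaw matches. I'll go down over it.

Request:
{"method": "servo_tool", "body": {
  "increments": [
    [0.25,-0.02,0.3,0,0,0],
    [0.25,-0.03,0.7,0,0,0],
    [0.25,-0.03,0.7,0,0,0],
    [0,0,0.7,0,0,0],
    [0,0,0.6,0,0,0],
    [0,0,0,0,0,0],
    [0,0,0,0,0,0]
  ]
}}

```text
time_s: 5.9
position: [0.5333, 0.2534, 0.1511]
eef_rot: [[0.302, 0.953, -0.001], [0.953, -0.302, -0.0], [-0.0, -0.001, -1.0]]
wrist_force: [-0.2, -0.4, 1.0]
gripper_width: 0.998
gripper_force: 0.0
```

```bash
cat > w.py <<'E'
from h import *
import sys
np.set_printoptions(precision=4,suppress=True)
st=sense();print(st['time_s'],st['position'],np.array(st['eef_rot'])[:,1],st['wrist_force'],st['gripper_width'],st['gripper_force'])
s=snapshot('wrist');save(s,sys.argv[1])
hsv=cv2.cvtColor(s['img'],cv2.COLOR_RGB2HSV)
h,S,v=hsv[...,0],hsv[...,1],hsv[...,2]
for nm,m in [('green',(h>45)&(h<75)&(S>150)&(v>120)),('red',((h<6)|(h>174))&(S>150)&(v>100))]:
    n,l,stt,c=cv2.connectedComponentsWithStats(m.astype(np.uint8))
    for i in range(1,n):
        if stt[i,4]>60: print(nm,stt[i],unproj(s,c[i][::-1],.08 if nm=='green' else .064))
E
python3 w.py w2
```

```text
5.9 [0.5333 0.2534 0.1511] [ 0.9533 -0.3019 -0.0009] [-0.176  -0.377   0.9978] 0.9981301509391173 0.0
green [306 208  24  21 482] [0.5394 0.2719 0.08  ]
green [307 233  23  20 459] [0.5355 0.259  0.08  ]
green [307 257  23  19 435] [0.5316 0.2464 0.08  ]
green [307 281  23  18 401] [0.5277 0.2335 0.08  ]
red [266 221  11  51 474] [0.5079 0.2597 0.064 ]
red [360 220  11  51 485] [0.5587 0.2443 0.064 ]
red [278 227   4  45 134] [0.512  0.2568 0.064 ]
red [355 226   4  46 144] [0.5538 0.2448 0.064 ]
red [273 386  10  50 417] [0.4757 0.1542 0.064 ]
red [356 386  10  50 417] [0.526  0.1383 0.064 ]
red [284 400   4  37  97] [0.4784 0.1471 0.064 ]
red [352 400   3  36 102] [0.5201 0.1346 0.064 ]
red [310 448  20   5  87] [0.4915 0.1171 0.064 ]
```

Request:
{"method": "servo_tool", "body": {
  "increments": [
    [0,0,0.4,0,0,0],
    [0,0,0.7,0,0,0],
    [0,0,0.7,0,0,0],
    [0,0,0.5,0,0,0],
    [0,0,0.3,0,0,0],
    [0,0,0.1,0,0,0],
    [0,0,0,0,0,0],
    [0,0,0,0,0,0]
  ]
}}

```text
time_s: 6.75
position: [0.5341, 0.2536, 0.0445]
eef_rot: [[0.302, 0.953, 0.002], [0.953, -0.302, 0.001], [0.001, 0.001, -1.0]]
wrist_force: [-0.2, -0.1, -0.0]
gripper_width: 0.999
gripper_force: 0.0
```

Request:
{"method": "servo_tool", "body": {
  "increments": [
    [0,0,0,0,0,0],
    [0,0,0,0,0,0],
    [0,0,0,0,0,0],
    [0,0,0,0,0,0],
    [0,0,0,0,0,0],
    [0,0,0,0,0,0],
    [0,0,0,0,0,0],
    [0,0,0,0,0,0],
    [0,0,0,0,0,0],
    [0,0,0,0,0,0]
  ],
  "grip": 255,
  "squeeze": 50
}}

```text
time_s: 7.75
position: [0.534, 0.2535, 0.0445]
eef_rot: [[0.302, 0.953, 0.002], [0.953, -0.302, 0.001], [0.001, 0.001, -1.0]]
wrist_force: [-1.2, -1.3, 10.6]
gripper_width: 0.509
gripper_force: 52.2
```

```bash
python3 w.py w3
```

```text
7.75 [0.534  0.2535 0.0445] [ 0.9533 -0.3021  0.0015] [-1.1987 -1.2847 10.6152] 0.5093370582593011 52.202977538108826
green [ 294  296   44   35 1516] [0.5393 0.2715 0.08  ]
green [ 295  339   43   33 1396] [0.5355 0.2588 0.08  ]
green [ 296  380   42   31 1281] [0.5315 0.2459 0.08  ]
green [ 297  418   40   30 1186] [0.5275 0.2331 0.08  ]
red [244 321  11  75 525] [0.5108 0.2546 0.064 ]
red [379 320  10  75 516] [0.5533 0.2415 0.064 ]
```

View pics/w3.png

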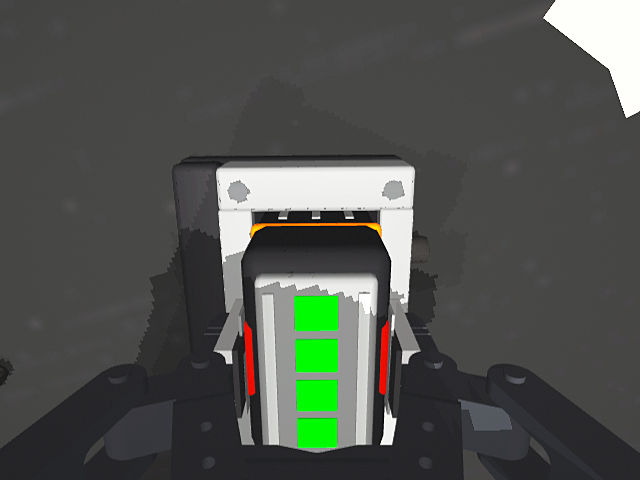

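The pads are on both red buttons (columns 245 and 384). The opening of 0.51 is about 43-45 mm, so both buttons are fully in. I'll lift straight up.

Request:
{"method": "servo_tool", "body": {
  "increments": [
    [0,0,-0.05,0,0,0],
    [0,0,-0.1,0,0,0],
    [0,0,-0.1,0,0,0],
    [0,0,-0.15,0,0,0],
    [0,0,-0.2,0,0,0],
    [0,0,-0.2,0,0,0],
    [0,0,-0.2,0,0,0],
    [0,0,-0.2,0,0,0],
    [0,0,0,0,0,0]
  ]
}}

```text
time_s: 8.7
position: [0.5341, 0.2535, 0.0927]
eef_rot: [[0.302, 0.953, 0.002], [0.953, -0.302, 0.001], [0.002, 0.002, -1.0]]
wrist_force: [1.0, 0.5, -3.2]
gripper_width: 0.509
gripper_force: 51.3
```

```bash
python3 - <<'E'
from h import *
st=sense();print(st['time_s'],st['position'],st['wrist_force'],st['gripper_width'],st['gripper_force'])
a=snapshot('scene');b=snapshot('wrist')
x=cv2.resize(a['img'][150:250,300:400],(480,480),interpolation=cv2.INTER_CUBIC)
o=np.hstack([x,b['img']]);o=cv2.resize(o,None,fx=.71,fy=.71);cv2.imwrite('pics/lift.png',o[:,:,::-1])
E
```

```text
8.7 [0.53405285 0.25351737 0.09274117] [ 1.02714349  0.51853808 -3.23304774] 0.5089944245371703 51.27278298139572
```

View pics/lift.png

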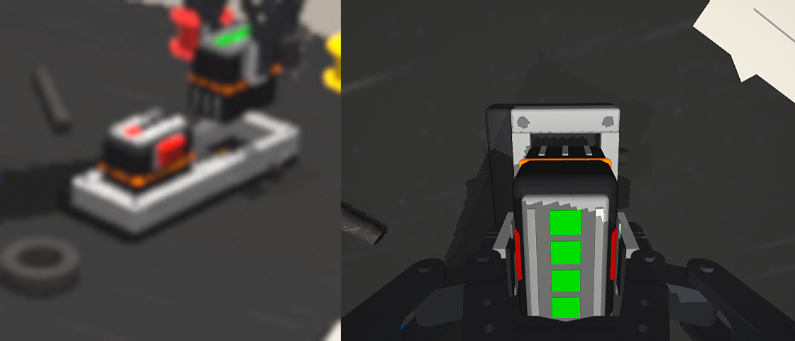

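The lift is clean: the charged pack is out and both buttons are held, while the empty pack stays seated. Next I'll raise it and carry it to the small tray.

Request:
{"method": "servo_tool", "body": {
  "increments": [
    [0,0,-0.4,0,0,0],
    [0,0,-0.6,0,0,0],
    [0,0,-0.7,0,0,0],
    [0,0,-0.7,0,0,0],
    [0,0,-0.4,0,0,0],
    [-0.3,0.12,-0.1,0,0,0],
    [-0.6,0.25,0,0,0,0],
    [-0.8,0.33,0,0,0,0],
    [-0.8,0.33,0,0,0,0],
    [-0.8,0.33,0,0,0,0]
  ]
}}

```text
time_s: 9.8
position: [0.5446, 0.1081, 0.2059]
eef_rot: [[0.302, 0.953, -0.002], [0.953, -0.302, -0.001], [-0.002, -0.002, -1.0]]
wrist_force: [0.7, -0.5, -3.2]
gripper_width: 0.508
gripper_force: 51.7
```

Request:
{"method": "servo_tool", "body": {
  "increments": [
    [-0.8,0.33,0,0,0,0],
    [-0.8,0.33,0,0,0,0],
    [-0.8,0.33,0,0,0,0],
    [-0.8,0.33,0,0,0,0],
    [-0.8,0.33,0,0,0,0],
    [-0.8,0.33,0,0,0,0],
    [-0.8,0.33,0,0,0,0],
    [-0.8,0.33,0,0,0,0],
    [-0.8,0.33,0,0,0,0],
    [-0.8,0.33,0,0,0,0]
  ]
}}

```text
time_s: 10.8
position: [0.573, -0.2365, 0.2057]
eef_rot: [[0.303, 0.953, -0.003], [0.953, -0.303, 0.0], [-0.001, -0.002, -1.0]]
wrist_force: [1.0, 0.5, -3.1]
gripper_width: 0.507
gripper_force: 51.7
```

Request:
{"method": "servo_tool", "body": {
  "increments": [
    [-0.4,0.16,0,0,0,0],
    [0,0,0,0,0,-0.5],
    [0,0,0,0,0,-0.6],
    [0,0,0,0,0,-0.6],
    [0,0,0,0,0,-0.6],
    [0,0,0,0,0,-0.56],
    [0,0,0,0,0,0],
    [0,0,0,0,0,0]
  ]
}}

```text
time_s: 11.6
position: [0.5752, -0.2513, 0.2065]
eef_rot: [[-0.09, 0.996, -0.001], [0.996, 0.09, 0.001], [0.001, -0.001, -1.0]]
wrist_force: [-0.1, -0.4, -3.5]
gripper_width: 0.505
gripper_force: 51.5
```

```bash
python3 - <<'E'
from h import *
np.set_printoptions(precision=4,suppress=True)
st=sense();print(st['time_s'],st['position'],np.array(st['eef_rot']),st['wrist_force'],st['gripper_width'],st['gripper_force'])
s=snapshot('wrist');save(s,'w5')
hsv=cv2.cvtColor(s['img'],cv2.COLOR_RGB2HSV)
m=((hsv[...,0]>95)&(hsv[...,0]<120)&(hsv[...,1]>140)&(hsv[...,2]>60))
ys,xs=np.nonzero(m)
P=np.array([unproj(s,(y,x),.03)[:2] for y,x in zip(ys,xs)]);print(P.min(0),P.max(0))
t=snapshot('top');save(t,'t5')
for k in [.004]:
    for mm in mark_of(t,'tray_in')[:2]+mark_of(s,'tray_in')[:1]: print(mm['confidence'],mm['centre'])
E
```

```text
11.6 [ 0.5752 -0.2513  0.2065] [[-0.09    0.9959 -0.0013]
 [ 0.9959  0.09    0.0006]
 [ 0.0007 -0.0012 -1.    ]] [-0.0825 -0.4243 -3.4658] 0.5050407577630673 51.540832221508026
[ 0.3278 -0.3212] [ 0.6473 -0.124 ]
0.89 [242.1, 372.8]
0.6 [350.5, 361.1]
0.7 [179.0, 319.0]
```

View pics/w5.png

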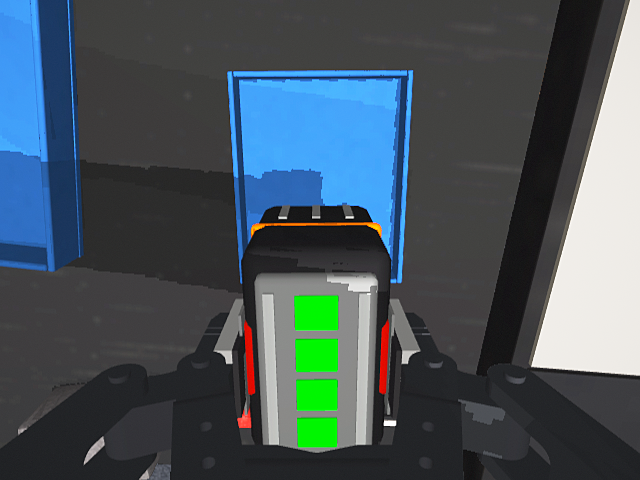

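The wrist view shows the small tray's far rim at row 71, columns 230-413, with the pack hanging upright and about 20 mm too far toward -y. I'll work out the tray centre from the rim corners.

```bash
python3 - <<'E'
from h import *
np.set_printoptions(precision=4,suppress=True)
s=snapshot('wrist')
a=unproj(s,(71,229),.03)[:2];b=unproj(s,(71,413),.03)[:2];print(a,b,np.linalg.norm(b-a))
u=(b-a)/np.linalg.norm(b-a);v=np.array([u[1],-u[0]])
c=(a+b)/2+.08*v;print('centre',c,'yaw',np.degrees(np.arctan2(u[1],u[0])))
st=sense();R=np.array(st['eef_rot']);p=np.array(st['position'])
print(R.T@(np.r_[c,.2065]-p)/.04)
E
```

```text
[ 0.5051 -0.1589] [ 0.633 -0.147] 0.12843848520328052
centre [ 0.5765 -0.2326] yaw 5.290871648149614
[0.4607 0.0598 0.018 ]
```

Request:
{"method": "servo_tool", "body": {
  "increments": [
    [0.2,0.02,0.3,0,0,0],
    [0.26,0.02,0.6,0,0,0],
    [0,0,0.7,0,0,0],
    [0,0,0.7,0,0,0],
    [0,0,0.7,0,0,0],
    [0,0,0.6,0,0,0],
    [0,0,0.3,0,0,0],
    [0,0,0.1,0,0,0],
    [0,0,0,0,0,0],
    [0,0,0,0,0,0]
  ]
}}

```text
time_s: 12.85
position: [0.5765, -0.2328, 0.0483]
eef_rot: [[-0.092, 0.996, 0.002], [0.996, 0.092, -0.0], [-0.001, 0.002, -1.0]]
wrist_force: [-0.2, -0.1, -3.0]
gripper_width: 0.509
gripper_force: 51.6
```

Request:
{"method": "servo_tool", "body": {
  "increments": [
    [0,0,0.08,0,0,0],
    [0,0,0.08,0,0,0],
    [0,0,0.06,0,0,0],
    [0,0,0.02,0,0,0],
    [0,0,0,0,0,0],
    [0,0,0,0,0,0]
  ]
}}

```text
time_s: 13.45
position: [0.5758, -0.2328, 0.0377]
eef_rot: [[-0.092, 0.996, 0.0], [0.996, 0.092, 0.0], [0.0, 0.0, -1.0]]
wrist_force: [0.5, -0.8, -3.1]
gripper_width: 0.508
gripper_force: 51.6
```

Request:
{"method": "servo_tool", "body": {
  "increments": [
    [0,0,0.03,0,0,0],
    [0,0,0.02,0,0,0],
    [0,0,0,0,0,0],
    [0,0,0,0,0,0]
  ]
}}

```text
time_s: 13.85
position: [0.5759, -0.2329, 0.0366]
eef_rot: [[-0.092, 0.996, 0.001], [0.996, 0.092, -0.001], [-0.001, 0.001, -1.0]]
wrist_force: [-3.3, 1.2, 6.2]
gripper_width: 0.514
gripper_force: 52.9
```

The wrist force went from -3 to +6 N at the expected height, so the pack is resting on the tray floor. I'll let go gently.

Request:
{"method": "servo_tool", "body": {
  "increments": [
    [0,0,0,0,0,0],
    [0,0,0,0,0,0]
  ],
  "squeeze": 20
}}

```text
time_s: 14.05
position: [0.5759, -0.2328, 0.0366]
eef_rot: [[-0.092, 0.996, 0.001], [0.996, 0.092, -0.0], [-0.001, 0.001, -1.0]]
wrist_force: [-2.4, 0.0, 6.0]
gripper_width: 0.505
gripper_force: 52.9
```

Request:
{"method": "servo_tool", "body": {
  "increments": [
    [0,0,0,0,0,0],
    [0,0,0,0,0,0],
    [0,0,0,0,0,0],
    [0,0,0,0,0,0],
    [0,0,0,0,0,0],
    [0,0,0,0,0,0],
    [0,0,0,0,0,0],
    [0,0,0,0,0,0]
  ],
  "grip": 0
}}

```text
time_s: 14.85
position: [0.5758, -0.2328, 0.0357]
eef_rot: [[-0.092, 0.996, 0.0], [0.996, 0.092, -0.0], [-0.0, 0.0, -1.0]]
wrist_force: [0.2, 0.3, 0.1]
gripper_width: 0.999
gripper_force: 0.0
```

Fully open with no contact force. Now straight up and clear.

Request:
{"method": "servo_tool", "body": {
  "increments": [
    [0,0,-0.2,0,0,0],
    [0,0,-0.5,0,0,0],
    [0,0,-0.8,0,0,0],
    [0,0,-0.8,0,0,0],
    [0,0,-0.8,0,0,0],
    [0,0,-0.8,0,0,0],
    [0,0,-0.4,0,0,0],
    [0,0,0,0,0,0],
    [0,0,0,0,0,0]
  ]
}}

```text
time_s: 15.75
position: [0.5755, -0.2328, 0.2078]
eef_rot: [[-0.092, 0.996, 0.0], [0.996, 0.092, -0.0], [-0.0, 0.0, -1.0]]
wrist_force: [-0.3, -1.0, 0.3]
gripper_width: 1.0
gripper_force: 0.0
```

```bash
python3 - <<'E'
from h import *
st=sense();print(st['time_s'],st['position'],st['wrist_force'])
a=snapshot('scene');b=snapshot('wrist')
x=cv2.resize(a['img'][170:310,240:380],(480,480),interpolation=cv2.INTER_CUBIC)
o=np.hstack([x,b['img']]);o=cv2.resize(o,None,fx=.71,fy=.71);cv2.imwrite('pics/end.png',o[:,:,::-1])
E
```

```text
15.75 [ 0.57552704 -0.23280296  0.20782441] [-0.33299456 -1.00679869  0.29731137]
```

View pics/end.png

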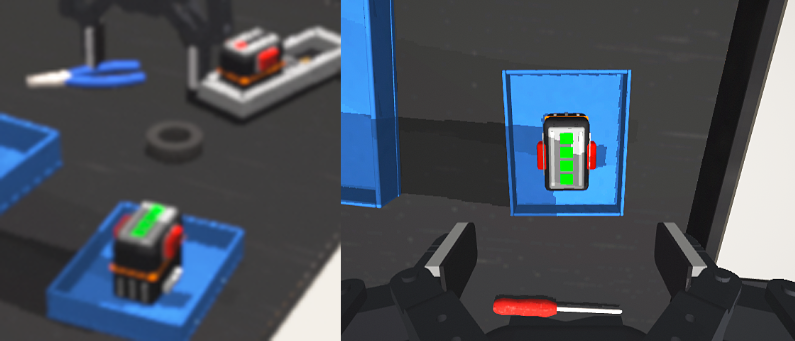

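The picture shows the charged pack upright in the middle of the small tray with both red buttons sprung out. The empty pack is still seated, and the tape and screwdriver look undisturbed. I'll hand it in.

```bash
python3 -c "
from rig import *
print(hand_in())"
```

```text
the job is handed in; nothing more can be done
None
```

The charged pack stands upright on the small blue tray's floor with both buttons out, the empty pack is still seated in the charger, and the job is handed in (no verdict was returned).

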